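# Pour measured balls into the counting scale and hang up the cup

### The job

Pour all six measured steel balls from the sample cup into the blue bin on the counting scale. Then hang the empty cup upright on the forked hanger, with both orange ears resting down in the throats between the yellow lips and stops. Leave the other things on the table where they are.

Things in the scene. Friction and masses are not known exactly. Their poses are not given: they have to be found in the camera images.
- cup_mid (a point): Centre of the open steel sample cup, half-way up its 60 mm height; z up. The walls at x = +-30 mm are flat, upright and parallel (60 mm over them), each with a black rubber patch centred 7 mm above this point: grip across these. The +-y walls flare out 25 degrees: 36 mm wide along y at the foot, 92 mm at the mouth. Walls 3 mm. It starts upright on the round plate, holding the six balls.
- cup: The same cup, same axes; origin at the centre of its underside. It empties over either y edge of the rim, tipped about its x axis by some 75 degrees or more. About 0.12 kg empty. Looks the same after a half turn about z.
- ear0 (a point): Middle of the underside of the cup's orange ear at +y; same axes as the cup; y = +55 mm, 55 mm above the cup's underside (25 mm above its centre). An equal ear is at -y. Each ear is a flat tab, 22 mm along x, 22 mm along y (to 66 mm from the cup's axis), 5 mm thick, its top level with the rim.
- bin_in (a point): Centre of the inner floor of the blue open bin on the white counting scale (fixed). Inside 162 mm along x, 142 mm along y; walls 4 mm thick, rim 56 mm above this point; z up. The scale's black display faces its -x side.
- hanger_seat (a point): Point mid-way between the hanger's two arms, level with their upper faces, at the middle of the throats. Each throat is 36 mm long along x, from a yellow front lip (x = -26 to -18 mm, 10 mm above the seat) to a yellow stop (x = 18 to 26 mm, 14 mm above the seat). Cup hung home: its x axis along this x axis (either way round), ears on the arms, cup centre 25 mm below this point.
- hanger: The aluminium forked hanger, fixed; origin on the table, 165 mm below the seat point, same axes. Two level arms along x, 10 mm wide and 12 mm deep, centred at y = +-57 mm (clear gap 104 mm), open at the -x end, joined by a cross bar at x = 97 mm with a square post behind. Free space between the arms. Only the yellow lips and stops rise above the arms.
- ball0_center (a point): Centre of one of six steel balls, 16 mm in diameter, 17 g.
- ball1_center (a point): Centre of one of six steel balls, 16 mm in diameter, 17 g.
- ball2_center (a point): Centre of one of six steel balls, 16 mm in diameter, 17 g.
- ball3_center (a point): Centre of one of six steel balls, 16 mm in diameter, 17 g.
- ball4_center (a point): Centre of one of six steel balls, 16 mm in diameter, 17 g.
- ball5_center (a point): Centre of one of six steel balls, 16 mm in diameter, 17 g.
- ring_gauge: dark steel ring gauge, 60 mm outside, 20 mm high; bystander, origin at the centre of its underside.
- angle_block: bright steel block 40 x 40 x 50 mm high; bystander, origin at the centre of its underside.
- jar: small amber jar, 56 mm across, 75 mm high; bystander, origin at the centre of its underside.
- plug_gauge: small stepped steel plug gauge standing up, 28 mm across its foot, 60 mm high; bystander, origin at the centre of its underside.
- lens_box: flat black box 70 x 50 x 30 mm high; bystander, origin at the centre of its underside.

How it is judged:
By the outcome, as a careful person would: the job done as asked, in the order asked, and still so for the second after the job is handed in, with the robot touching nothing.
It also fails if it takes over 61 s, if anything falls off the work surface, if the arm or the gripper's body presses on something with over 40 N, if the wrist force passes 120 N, or if a joint passes its speed limit or range.

### The arm

A 6-joint arm with a two-finger parallel gripper is mounted at the origin on the work surface. World frame = base frame: x ahead of the robot, y to its left, z up, the work surface at z = 0. Lengths are in m, angles in degrees, forces in N, time in s.
With the tool pointing down it reaches from about 0.4 to 0.825 m from the base axis. Payload 7 kg.
Tool frame: the origin (TCP) lies midway between the tips of the shut fingers; the grasp point (between the pads) lies 19 mm behind it; z points along the fingers, y is the direction in which the jaws open and shut (so a half turn about z gives the same grasp; the last joint's range is limited). The gripper opens to 88 mm and grips with 3 to 60 N. Pads are 19 mm wide; open, the fingers measure 130 mm over their backs; the gripper's body (78 mm by 193 mm) begins 47 mm behind the grasp point.
Start: joints at [-46.805, 20.546, 0.682, 0, -70.136, -16.507], TCP at [0.303, -0.603, 0.2] pointing down, gripper open.
Joint ranges: [-176.03, 176.03], [-82.01, 121.73], [-58.28, 71.71], [-173.87, 95.51], [-174.79, -0.11], [-173.66, 173.66]. Speed limits (degrees/s): [136.94, 136.94, 172.46, 180, 180, 180].

### API

Orientations are given as a 3x3 rotation matrix whose columns are the frame's x, y, z axes.
In Python, from rig import robot gives the robot as it stands. Calls block until the motion is done:
- robot.goto(position, orientation): joint-space move of the TCP to a pose.
- robot.servo_line(position, ori=None, speed=0.15): straight line of the TCP; ori=None keeps the orientation; speed is the mean speed in m/s.
- robot.movej(angles): joint-space move.
- robot.move_gripper(opening): opening from 0.0 (shut) to 1.0 (fully open); the grip force is fixed at half the most; returns when the fingers have stopped.
- robot.dwell(seconds).
- robot.ik(position, orientation): joint angles nearest the present ones, or None.
- robot.grab_frame(name): name is "scene" or "top"; returns (picture, depth): 384x512x3 uint8, red, green, blue; 384x512 float32, m along the optical axis (not along the pixel's ray), 0 where there is no reading.
- robot.camera_info(name): a dict with "vfov" (degrees; the focal length in pixels is half the picture's height over the tangent of half this angle, whatever the lens; pixels are square), "cx", "cy" (the principal point, pixels), "k1" (the pictures are not rectified: a ray, as slopes to the right and down, at radius r is drawn at 1 + k1 r^2 times it, then the intrinsics apply), "view" (4x4, takes a point from world to camera coordinates). Camera axes: x right, y down, z forward; pixel columns grow to the right and rows downward; lengths in m; the calibration is good to about 2 mm. A picture is of the moment at which its call begins. camera_info takes no time and is no camera call.
A pose or a line that the arm cannot do raises robot.Unreachable and nothing moves.
- robot.job_done(): hands the job in, once; it reports no verdict.
Readings, each from a call of its own:
- robot.read_t(): time.
- robot.read_qpos(): joint angles.
- robot.read_qvel(): joint speeds.
- robot.read_effort(): joint torques, N m.
- robot.read_position(): TCP position.
- robot.read_tcp_rot(): TCP orientation.
- robot.read_force(): force on the tool from outside, world axes, zero at the start.
- robot.read_ft_torque(): the same for the moment, N m.
- robot.read_grip_width(): opening from 0.0 (shut) to 1.0 (fully open).
Only numpy, scipy, OpenCV 4.12 (cv2) and the standard library are available. Lean on these libraries where they do the work, as an engineer would, in place of code of your own. Each camera call takes 0.05 s, during which the arm holds its last target. There are 200 camera calls.

## Working session

There is one attempt and no reset: what is moved stays moved. The work goes in short steps, each a Python script; the robot and the scene stay as the last script left them, time stands still between calls to the robot, and variables do not carry over. Pictures are saved under pics/ and viewed, about 8 in all and at most 12, crops included, and the job is handed in when it is done.

```bash
mkdir -p pics; ls; cat > h.py <<'E'
import numpy as np, cv2
from rig import robot
def grab(n,save=None):
    p,d=robot.grab_frame(n)
    np.savez('%s.npz'%n,p=p,d=d)
    if save: cv2.imwrite('pics/'+save,p[:,:,::-1])
    return p,d
def world(n,d):
    """per-pixel world points"""
    c=robot.camera_info(n);H,W=d.shape;f=H/2/np.tan(np.radians(c['vfov']/2))
    K=np.array([[f,0,c['cx']],[0,f,c['cy']],[0,0,1.]])
    u,v=np.meshgrid(np.arange(W,dtype=float),np.arange(H,dtype=float))
    r=cv2.undistortPoints(np.stack([u,v],-1).reshape(-1,1,2),K,np.array([c['k1'],0,0,0.])).reshape(H,W,2)
    P=np.concatenate([r*d[...,None],d[...,None]],-1)
    V=np.array(c['view']);X=(P-V[:3,3])@V[:3,:3]
    X[d==0]=np.nan
    return X
E
python3 - <<'E'
from h import *
for n in('scene','top'):
    p,d=grab(n,n+'0.png');c=robot.camera_info(n);print(n,c);X=world(n,d)
    print((d==0).mean(),np.nanmin(X,(0,1)),np.nanmax(X,(0,1)))
a=cv2.imread('pics/scene0.png');b=cv2.imread('pics/top0.png')
E
```

```text
pics
scene {'vfov': 55.48183792935128, 'cx': 256.7780665903587, 'cy': 189.47164947532454, 'k1': 0.01055854562375089, 'view': array([[-0.88888513,  0.45788527,  0.01497652,  0.49568546],
       [ 0.25588843,  0.52333699, -0.81279733, -0.06035892],
       [-0.3800057 , -0.71865115, -0.58235402,  1.39202411],
       [ 0.        ,  0.        ,  0.        ,  1.        ]])}
0.004323323567708333 [-1.51200524 -2.451233   -0.76814065] [1.43478354 0.70948514 0.60986682]
top {'vfov': 53.709252208569296, 'cx': 255.05027980163956, 'cy': 191.32492230806716, 'k1': -0.08192008440645751, 'view': array([[-0.02887848, -0.99958171,  0.00156298,  0.02772511],
       [-0.99380768,  0.02854375, -0.10738504,  0.58036578],
       [ 0.10729551, -0.00465442, -0.99421628,  1.00827853],
       [ 0.        ,  0.        ,  0.        ,  1.        ]])}
0.003992716471354167 [ 0.01462769 -1.38495785 -0.76749854] [1.44249673 1.33492585 0.67973092]
```

View pics/top0.png

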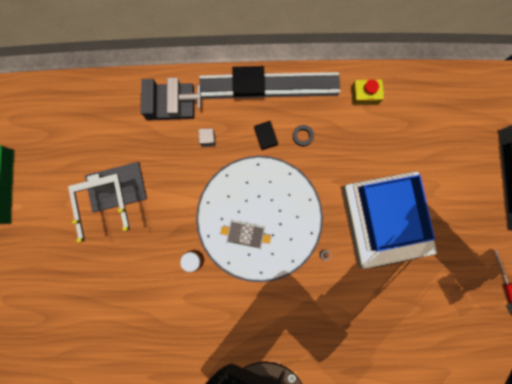

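View pics/scene0.png

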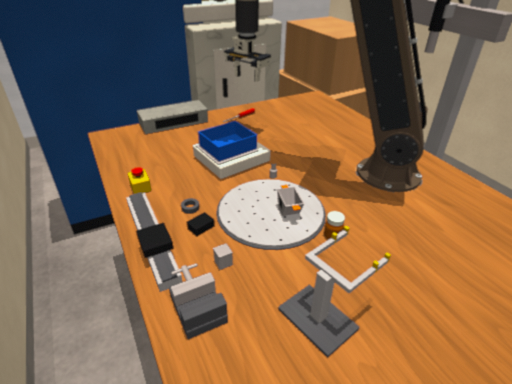

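Top: cup on the plate at (246,234) with ears at (225,230) and (266,239). The bin is at (396,212), the hanger at (98,205) with yellow tips at (79,239)/(123,229), and the jar at (190,261). In the scene view the hanger opens towards the robot. Next I'll measure by colour and depth.

```bash
python3 - <<'E'
from h import *
for n in('top','scene'):
    z=np.load(n+'.npz');p,d=z['p'],z['d'];X=world(n,d);hsv=cv2.cvtColor(p,cv2.COLOR_RGB2HSV).astype(int)
    H,S,V=hsv[...,0],hsv[...,1],hsv[...,2]
    ins=(X[...,0]>.25)&(X[...,0]<1)&(abs(X[...,1])<.6)
    for nm,m in dict(orange=(H>13)&(H<22)&(S>190)&(V>200)&(X[...,2]>.03)&(X[...,2]<.15),yellow=(H>22)&(H<33)&(S>150)&(V>120)&(X[...,2]>.1),blueRim=(H>105)&(H<125)&(S>150)&(X[...,2]>.09),jar=(X[...,2]>.055)&(X[...,2]<.09)).items():
        m=(m&ins).astype(np.uint8);k,l,st,ce=cv2.connectedComponentsWithStats(m)
        for i in range(1,k):
            if st[i,4]>=5:
                q=X[l==i];print(n,nm,st[i,4],ce[i].round(1),np.median(q,0).round(4),'mean',q.mean(0).round(4),'lo',q.min(0).round(3),'hi',q.max(0).round(3))
z=np.load('top.npz');p,d=z['p'],z['d']
X=world('top',d)
m=(X[...,2]>.02)
for r in [(190,222,345,435)]:
    pass
# plate, ball/cup heights
print('plate z',np.median(X[175:200,240:280,2]), 'table',np.median(X[290:310,60:150,2]),'bin floor',np.median(X[205:220,385:405,2],),np.median(X[205:220,385:405],(0,1)))
def crop(x0,y0,x1,y1,s): return cv2.resize(p[y0:y1,x0:x1,::-1],None,fx=s,fy=s,interpolation=cv2.INTER_CUBIC)
a=crop(205,210,285,260,5);b=crop(60,155,160,255,4)
im=np.zeros((400,800,3),np.uint8);im[:250,:400]=a;im[:,400:]=b
cv2.imwrite('pics/crop1.png',im)
E
```

```text
top orange 13 [378.   85.1] [ 0.8619 -0.3393  0.0526] mean [ 0.8666 -0.341   0.0597] lo [ 0.85  -0.348  0.047] hi [ 0.887 -0.335  0.078]
top orange 20 [224.5 230. ] [0.4774 0.0936 0.0731] mean [0.4774 0.0937 0.073 ] lo [0.472 0.09  0.07 ] hi [0.483 0.098 0.076]
top orange 18 [266.3 238.3] [ 0.4535 -0.0138  0.0714] mean [ 0.4528 -0.0146  0.0718] lo [ 0.446 -0.019  0.07 ] hi [ 0.459 -0.011  0.075]
top yellow 12 [120.  210.2] [0.5298 0.3312 0.1795] mean [0.5294 0.3316 0.1792] lo [0.525 0.326 0.177] hi [0.532 0.337 0.182]
top yellow 11 [ 74.5 221.6] [0.5041 0.4431 0.179 ] mean [0.5049 0.4426 0.1786] lo [0.502 0.438 0.176] hi [0.509 0.446 0.181]
top yellow 11 [124.8 228.4] [0.4872 0.3207 0.1751] mean [0.4864 0.3214 0.1748] lo [0.485 0.317 0.172] hi [0.49  0.326 0.177]
top yellow 14 [ 78.9 239.9] [0.4613 0.4322 0.1754] mean [0.4615 0.4327 0.1753] lo [0.459 0.428 0.173] hi [0.464 0.437 0.178]
top blueRim 914 [397.7 213.2] [ 0.5059 -0.3594  0.1116] mean [ 0.5061 -0.3509  0.1106] lo [ 0.416 -0.433  0.09 ] hi [ 0.599 -0.263  0.129]
top jar 881 [248.   79.7] [0.8874 0.0216 0.0651] mean [0.8878 
[... 2769 characters left out ...]
hi [0.502 0.107 0.076]
scene jar 229 [334.9 218.6] [0.4039 0.1931 0.0748] mean [0.4026 0.1916 0.0721] lo [0.373 0.162 0.055] hi [0.423 0.211 0.079]
scene jar 735 [153.6 237.2] [0.8897 0.0302 0.0648] mean [0.8896 0.0284 0.0644] lo [ 0.849 -0.025  0.055] hi [0.929 0.069 0.069]
scene jar 670 [191.6 284.1] [0.8503 0.2358 0.0694] mean [0.8506 0.2302 0.0668] lo [0.799 0.156 0.055] hi [0.899 0.249 0.074]
scene jar 777 [202.6 307.8] [0.8513 0.3072 0.07  ] mean [0.851  0.3058 0.0686] lo [0.799 0.283 0.055] hi [0.899 0.321 0.074]
scene jar 179 [320.2 302.9] [0.6166 0.4181 0.0726] mean [0.6123 0.4143 0.0725] lo [0.589 0.395 0.055] hi [0.622 0.425 0.09 ]
plate z nan table nan bin floor nan [nan nan nan]
```

View pics/crop1.png

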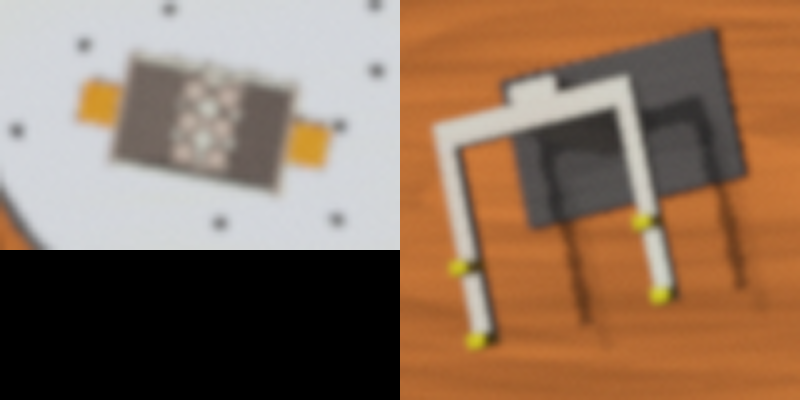

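Both cameras agree. Cup: centre (0.465,0.041), yaw −12.8°, underside at z ≈ 0.0125. Hanger seat: (0.496,0.383,0.165), yaw 12.5°, with lip-to-stop distance 44 mm as specified. Next I'll locate the bin and check IK for a plan.

```bash
cat >> h.py <<'E'
CUP=np.array([.4647,.0408]);CUPZ=.0125;CPSI=-12.8
SEAT=np.array([.4958,.3828,.165]);HPSI=12.5
def R(psi,th=0):
    "jaw axis at azimuth psi, tool down, tipped th about jaw axis (tool z towards azimuth psi+90)"
    c,s=np.cos(np.radians(psi)),np.sin(np.radians(psi))
    R0=np.array([[-s,c,0],[c,s,0],[0,0,-1.]])
    a=np.radians(th);return R0@np.array([[np.cos(a),0,np.sin(a)],[0,1,0],[-np.sin(a),0,np.cos(a)]])
def tcp_lip(lip,psi,th):
    "TCP for lip (lower rim edge) at point lip"
    r=R(psi,th);return np.array(lip)-r@np.array([-.046*np.sign(th),0,-.042])
E
python3 - <<'E'
from h import *
for n in('top','scene'):
    z=np.load(n+'.npz');p,d=z['p'],z['d'];X=world(n,d);h=cv2.cvtColor(p,cv2.COLOR_RGB2HSV)
    m=(h[...,0]>105)&(h[...,0]<125)&(h[...,1]>130)&(X[...,2]>.117)&(X[...,0]>.38)&(X[...,0]<.65)&(X[...,1]<-.2)&(X[...,1]>-.5)
    q=X[m];print(n,m.sum(),cv2.minAreaRect((q[:,:2]*1000).astype(np.float32)),'rim z',np.percentile(q[:,2],[50,90]))
    pl=X[(abs(X[...,0]-.55)<.06)&(abs(X[...,1])<.06)&(X[...,2]<.03)];print('plate z',np.median(pl[:,2]))
    t=X[(abs(X[...,0]-.35)<.04)&(abs(X[...,1]-.35)<.1)];print('table z',np.median(t[:,2]))
print(robot.ik([.4647,.0408,.0305],R(-12.8)),robot.ik([.4647,.0408,.0305],R(167.2)))
print(robot.ik(SEAT+[0,0,-.037],R(12.5)),robot.ik(SEAT+[0,0,-.037],R(192.5)))
b=np.array([.508,-.352])
for psi in range(-180,180,20):
  for th in(-85,85):
    q=[robot.ik(tcp_lip([*b,zz],psi,t*np.sign(th)),R(psi,t*np.sign(th))) for t,zz in((1,.22),(40,.19),(65,.165),(80,.16),(95,.16))]
    if all(x is not None for x in q): print(psi,th,[np.round(x).astype(int).tolist() for x in q])
E
```

```text
top 379 ((508.2915954589844, -347.915283203125), (165.93002319335938, 151.15237426757812), 9.326960563659668) rim z [0.12324965 0.12578579]
plate z 0.012225529469533715
table z 0.0004964770424450463
scene 222 ((509.2644348144531, -346.7954406738281), (173.0926971435547, 155.23863220214844), 9.883554458618164) rim z [0.1212161  0.12454756]
plate z 0.012422565887697495
table z 0.001135818497670187
[ 29.29520331  11.871561   -37.5651679    0.         -40.56327111
 137.90479669] [ 29.29520331  11.871561   -37.5651679    0.         -40.56327111
 -42.09520331]
[ 55.50178174  19.05694161 -11.34173871   0.         -59.60131968
 136.99821826] [ 55.50178174  19.05694161 -11.34173871   0.         -59.60131968
 -43.00178174]
-180 -85 [[-13, 14, -11, -1, -65, 13], [-35, 31, 16, -32, -99, 36], [-44, 44, 28, -48, -119, 38], [-48, 52, 33, -59, -129, 34], [-51, 58, 37, -72, -139, 27]]
-160 -85 [[-13, 13, -12, -1, -65, 34], [-30, 35, 20, -25, -107, 50], [-37, 49, 35, -40, -129, 47], [-40, 57, 43, -53, -142, 38], [-44, 63, 48, -71, -153, 23]]
-140 -85 [[-14, 13, -13, -1, -65, 55], [-25, 37, 20, -17, -1
[... 3000 characters left out ...]
6, -62], [-2, 42, -6, 30, -101, -69], [-1, 50, -5, 33, -110, -71], [-1, 57, -4, 36, -119, -73]]
140 -85 [[-13, 16, -8, -1, -65, -26], [-40, 21, 3, -41, -76, 12], [-54, 31, 6, -61, -91, 29], [-60, 39, 7, -71, -101, 35], [-64, 47, 9, -79, -112, 39]]
140 85 [[-20, 16, -9, 1, -65, -20], [-3, 24, -21, 32, -75, -54], [2, 36, -23, 42, -88, -67], [4, 43, -23, 46, -97, -73], [4, 51, -23, 48, -106, -78]]
160 -85 [[-13, 15, -9, -1, -65, -7], [-38, 26, 10, -38, -89, 24], [-50, 38, 17, -55, -106, 32], [-54, 46, 21, -64, -115, 34], [-57, 53, 23, -74, -125, 33]]
160 85 [[-20, 17, -8, 1, -65, 0], [-3, 18, -33, 44, -62, -47], [3, 28, -40, 59, -75, -69], [6, 36, -41, 63, -86, -79], [7, 45, -41, 63, -97, -86]]
```

Bin: centre (0.509,−0.347), rim at z 0.124, outer size 170×150, consistent with the spec. Now the grasp and lift.

```bash
python3 - <<'E'
from h import *
G=R(CPSI+180)
robot.goto([*CUP,.2],G);print(robot.read_t())
robot.servo_line([*CUP,CUPZ+.018+.002],speed=.12)
print(robot.read_t(),robot.read_position(),robot.read_force())
robot.move_gripper(0.0);print(robot.read_grip_width()*88,robot.read_force())
robot.servo_line([*CUP,.20],speed=.12)
print(robot.read_t(),robot.read_grip_width()*88,robot.read_force())
p,d=grab('top');p2,_=grab('scene')
f=lambda a,x0,y0,x1,y1:cv2.resize(a[y0:y1,x0:x1,::-1],(400,400),interpolation=cv2.INTER_CUBIC)
cv2.imwrite('pics/lift.png',np.hstack([f(p,170,160,320,310),f(p2,210,80,360,230)]))
E
```

```text
2.4667
4.0167 [0.46514161 0.04097913 0.03303671] [-0.39435382  1.13709084  0.0710047 ]
60.06333428549031 [ 0.55124419 -0.61795391  2.35605763]
6.1417 59.79501392945126 [ 0.04220278  0.30830009 -3.21445806]
```

View pics/lift.png

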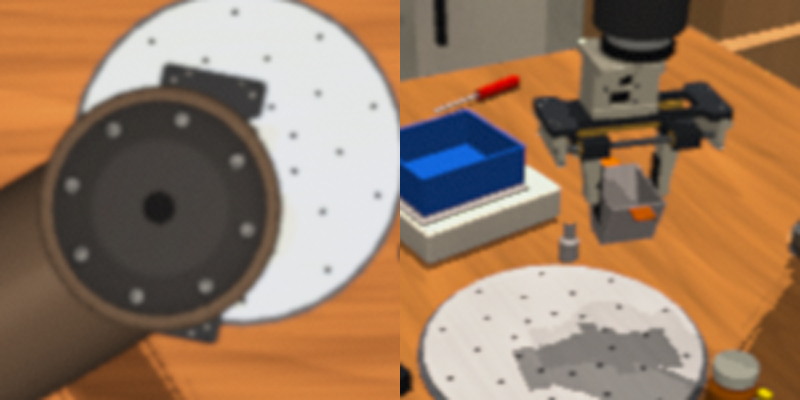

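The cup is held upright in the jaws (60 mm) and clear of the plate. Now the pour.

```bash
cat >> h.py <<'E'
BIN=np.array([.509,-.347]);PP=120
def tip(th,z,T,off=.02):
    a=np.radians(PP-90)   # mouth faces this azimuth+? (opposite of psi+90)
    lip=[*(BIN-off*np.array([np.cos(a),np.sin(a)])),z]
    P=tcp_lip(lip,PP,th);dist=np.linalg.norm(P-robot.read_position())
    robot.servo_line(P,R(PP,th),speed=max(dist/T,.005))
E
python3 - <<'E'
from h import *
# plan check
for th,z in((1,.225),(30,.2),(55,.165),(70,.15),(85,.15)):
    a=np.radians(PP-90);print(th,robot.ik(tcp_lip([*(BIN-.02*np.array([np.cos(a),np.sin(a)])),z],PP,th),R(PP,th)).round(0))
tip(1,.235,3.0);print(robot.read_t(),robot.read_position())
tip(40,.19,1.5)
tip(62,.155,1.2)
f0=robot.read_force()
tip(82,.15,2.0)
robot.dwell(.5)
print(robot.read_t(),robot.read_grip_width()*88,f0,robot.read_force())
p,d=grab('top');p2,_=grab('scene')
f=lambda a,x0,y0,x1,y1:cv2.resize(a[y0:y1,x0:x1,::-1],(400,400),interpolation=cv2.INTER_CUBIC)
cv2.imwrite('pics/pour.png',np.hstack([f(p,310,130,460,280),f(p2,160,50,310,200)]))
E
```

```text
1 [-21.  13. -12.   1. -65. -40.]
30 [ -9.  23. -12.  19. -80. -58.]
55 [ -4.  36. -10.  27. -93. -67.]
70 [  -2.   45.   -8.   31. -102.  -71.]
85 [  -1.   52.   -7.   34. -111.  -73.]
9.3917 [ 0.45132366 -0.38007901  0.19390547]
15.0083 59.616645209991695 [ 0.5998617  -0.57484525 -2.41159236] [-0.80429085 -0.30622755 -2.05573239]
```

View pics/pour.png

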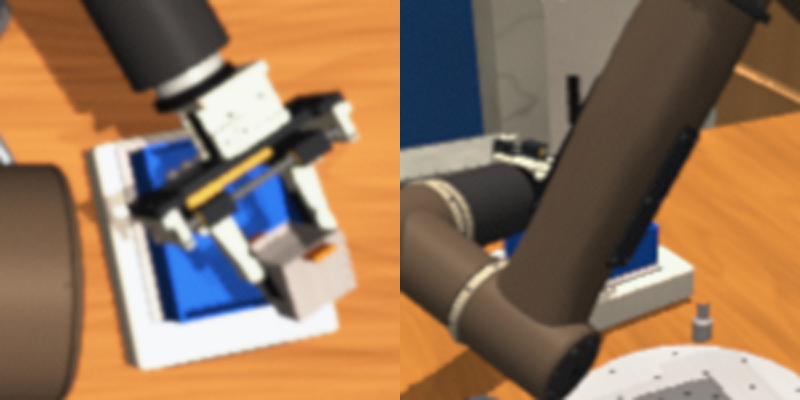

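The mouth points into the bin and balls show on the bin floor near crop (180,170). I'll tip a little further to be sure, then return upright and count.

```bash
python3 - <<'E'
from h import *
tip(94,.152,1.0);robot.dwell(.3)
f1=robot.read_force()
tip(60,.165,1.2);tip(35,.19,1.0);tip(1,.235,1.3)
robot.servo_line([.45,-.15,.23],R(PP+30),speed=.25)
robot.dwell(.2);print(robot.read_t(),f1,robot.read_force(),robot.read_grip_width()*88)
p,d=grab('top');p2,_=grab('scene')
f=lambda a,x0,y0,x1,y1:cv2.resize(a[y0:y1,x0:x1,::-1],(400,400),interpolation=cv2.INTER_CUBIC)
cv2.imwrite('pics/count.png',np.hstack([f(p,340,155,450,265),f(p2,180,90,330,240)]))
E
```

```text
21.3583 [-0.6763308   0.56333185 -0.6746354 ] [ 0.73624256 -0.42084373 -1.62895211] 60.1160870843059
```

View pics/count.png

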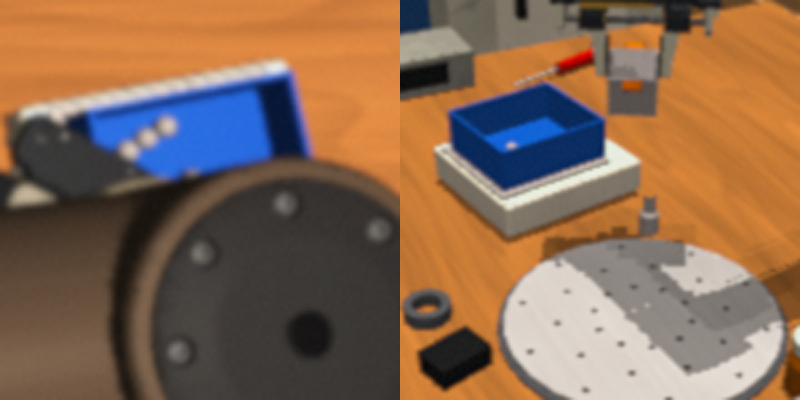

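The arm still hides part of the bin; three balls are visible plus the edge of a fourth. I'll move to hover over the hanger, then count again and measure the ears in the grip.

```bash
python3 - <<'E'
from h import *
robot.servo_line([SEAT[0],SEAT[1],.225],R(HPSI+180),speed=.2)
robot.dwell(.3);print(robot.read_t(),robot.read_position(),robot.read_force(),robot.read_grip_width()*88)
p,d=grab('top');p2,d2=grab('scene')
f=lambda a,x0,y0,x1,y1:cv2.resize(a[y0:y1,x0:x1,::-1],(400,400),interpolation=cv2.INTER_CUBIC)
cv2.imwrite('pics/count2.png',np.hstack([f(p,340,155,450,265),f(p2,290,130,440,280)]))
c=np.cos(np.radians(HPSI));s=np.sin(np.radians(HPSI))
for n,p,d in(('top',p,d),('scene',p2,d2)):
    X=world(n,d);h=cv2.cvtColor(p,cv2.COLOR_RGB2HSV).astype(int)
    near=np.hypot(X[...,0]-SEAT[0],X[...,1]-SEAT[1])<.12
    for nm,m in(('orange',(h[...,0]>10)&(h[...,0]<22)&(h[...,1]>180)&(h[...,2]>120)&(X[...,2]>.19)),('yellow',(h[...,0]>22)&(h[...,0]<33)&(h[...,1]>150)&(X[...,2]>.165))):
        k,l,st,ce=cv2.connectedComponentsWithStats((m&near).astype(np.uint8))
        for i in range(1,k):
            if st[i,4]>4:
                q=X[l==i];e=q-[*robot.read_position()[:2],0]
                L=np.c_[e[:,0]*c+e[:,1]*s,-e[:,0]*s+e[:,1]*c,e[:,2]]
                print(n,nm,st[i,4],ce[i].round(1),'local mean',L.mean(0).round(4),L.min(0).round(4),L.max(0).round(4))
E
```

```text
24.5833 [0.49580799 0.38269241 0.22510518] [-0.42936886  1.08703607 -1.583393  ] 59.984935160140836
top orange 84 [108.5 217.5] local mean [ 0.0003 -0.0581  0.2647] [-0.0101 -0.0673  0.2586] [ 0.0106 -0.0485  0.268 ]
top orange 6 [ 21.5 250. ] local mean [-0.0457  0.004   0.4921] [-0.0458  0.0022  0.4827] [-0.0456  0.0058  0.5001]
top yellow 16 [120.1 210.4] local mean [ 0.0213 -0.057   0.1781] [ 0.0177 -0.0618  0.1716] [ 0.0251 -0.0516  0.1798]
top yellow 11 [124.8 228.4] local mean [-0.0225 -0.0579  0.1749] [-0.0251 -0.0622  0.17  ] [-0.0185 -0.054   0.1769]
scene orange 91 [390.1 228.3] local mean [0.0018 0.057  0.2646] [-0.0132  0.0464  0.2596] [0.0124 0.0664 0.2676]
scene yellow 25 [334. 235.] local mean [ 0.0227 -0.0564  0.1765] [ 0.0165 -0.0631  0.1683] [ 0.0269 -0.0523  0.1811]
scene yellow 21 [387.2 255.4] local mean [-0.0203  0.0585  0.1742] [-0.0248  0.0543  0.1686] [-0.0174  0.0639  0.1785]
scene yellow 22 [375.3 264.2] local mean [0.024  0.0586 0.1764] [0.0194 0.0541 0.1689] [0.0281 0.0616 0.1819]
```

View pics/count2.png

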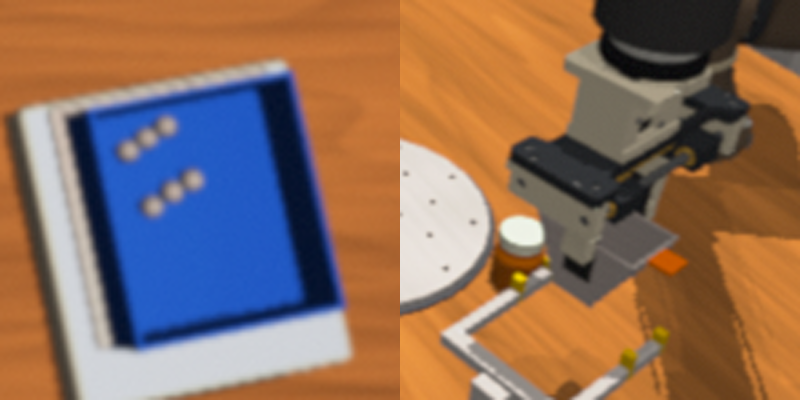

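All six balls are in the bin (crop (128–195, 125–207)). The ears are centred on the tool to within 1 mm and lined up with the yellow lips and stops. Lowering now.

```bash
python3 - <<'E'
from h import *
P=lambda z:[SEAT[0],SEAT[1],z]
robot.servo_line(P(.150),speed=.08);f0=robot.read_force();print(f0)
for z in(.138,.134,.132,.1305,.129):
    robot.servo_line(P(z),speed=.03);f=robot.read_force();print(z,f.round(2))
    if f[2]-f0[2]>1.5: break
robot.move_gripper(.9);robot.dwell(.3);print(robot.read_force(),robot.read_t())
robot.servo_line(P(.24),speed=.1)
robot.goto([.45,.1,.33],R(HPSI+180));robot.dwell(.2);print(robot.read_t())
p,d=grab('top');p2,d2=grab('scene')
f=lambda a,x0,y0,x1,y1:cv2.resize(a[y0:y1,x0:x1,::-1],(400,400),interpolation=cv2.INTER_CUBIC)
cv2.imwrite('pics/hung.png',np.hstack([f(p,50,160,150,260),f(p2,310,190,410,290)]))
cv2.imwrite('pics/fin.png',np.hstack([p2[:,:400,::-1],p[:,:400,::-1]]))
X=world('scene',d2);h=cv2.cvtColor(p2,cv2.COLOR_RGB2HSV).astype(int)
m=(h[...,0]>10)&(h[...,0]<22)&(h[...,1]>180)&(h[...,2]>120)&(abs(X[...,2]-.17)<.02)&(np.hypot(X[...,0]-SEAT[0],X[...,1]-SEAT[1])<.1)
k,l,st,ce=cv2.connectedComponentsWithStats(m.astype(np.uint8))
for i in range(1,k):
    if st[i,4]>4: print(st[i,4],ce[i],X[l==i].mean(0))
E
```

```text
[-0.23786661 -0.74575402 -1.15962601]
0.138 [-0.15  0.54 -1.24]
0.134 [ 0.28  0.49 -0.37]
0.132 [-0.12  0.06 -1.25]
0.1305 [ 0.5  -0.54 -0.21]
0.129 [-4.74 -1.35  9.97]
[ 0.57685099 -0.77885831  0.16508836] 28.2417
30.85
44 [339.59090909 232.68181818] [0.50866578 0.32714438 0.17079413]
5 [384.6 254. ] [0.4638219  0.42857913 0.17242122]
70 [381.9 260.4] [0.48026976 0.43871677 0.16962061]
```

View pics/hung.png

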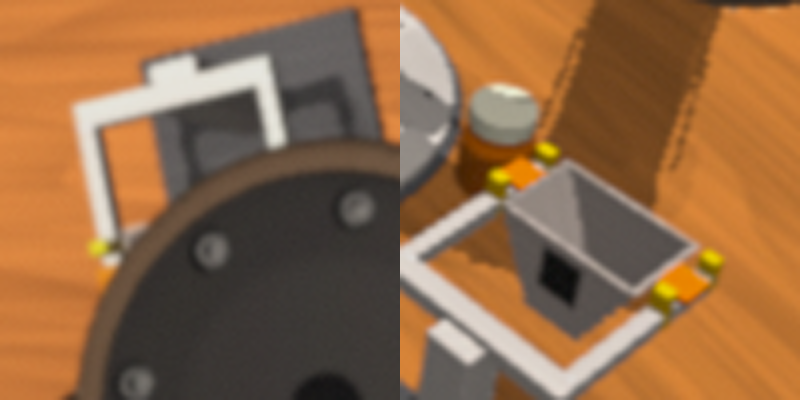

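View pics/fin.png

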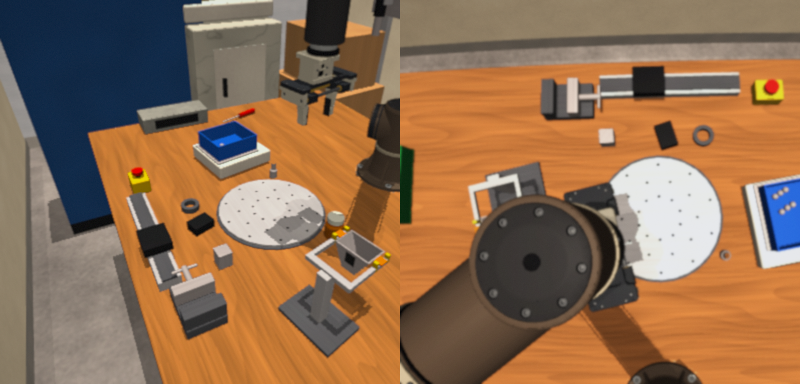

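The cup hangs upright and empty, with both ears down between the lips and stops (ear tops at z ≈ 0.17). The bystanders sit at the same pixels as before, and the arm is clear. Handing in.

```bash
python3 -c "
from rig import robot
print(robot.read_force(),robot.read_t());print(robot.job_done())"
```

```text
[ 0.32420423  0.87265444 -0.2093575 ] 30.95
the job is handed in; nothing more can be done
None
```

I poured all six balls into the blue bin, hung the empty cup on the forked hanger, and handed the job in at about 31 s of the 61 s allowed.

- **Balls:** the top picture taken after the pour shows all six on the bin floor. The last top picture cut the bin off at its edge.
- **Cup:** it hangs upright and looks empty. Both orange ears lie in the throats, with ear tops at z ≈ 0.170 m, as expected when seated. I lowered it until the hanger took about 11 N, then let go and backed away.
- **Bystanders:** in the final pictures they sit where they started, compared by eye rather than measured.
- **Forces:** readings were only taken at set points, so the peaks in between are not known. The highest reading was about 11 N.
- **Top camera:** the arm hid part of the hanger in the last top view, so the check on the hung cup rests on the scene camera.

No check failed or disagreed.

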